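Clamp shut a leak test chamber with its draw latch

TASK

Close the small leak test chamber on the bench: slide its end cap in along the guide rods until you feel it bear lightly on the soft seal (do not squeeze the seal by hand), swing the latch's wire loop down over the keeper on top of the cap so that its bar is caught behind the lip, then press the lever over centre until it lies down on its rubber rest and the latch holds the cap tight on the seal. Press the lever home gently, and leave the sensor cells, ring gauge and plug beside the chamber where they are.

Things in the scene. Friction and masses are not known exactly. Their poses are not given: they have to be found in the camera images.
- chamber: test chamber, fixed to the bench: aluminium housing 130x80 on a base plate 218x104x10; housing top 60 above the bench. Origin at bench level on the centre line; x points along the chamber from the latch to the mouth and the end cap, y across, z up. The mouth's face is at x = +55. Two guide rods (8 thick, y = +-31, 24 up) run from there to x = 122. All numbers here are mm in these axes
- end_cap: end cap: aluminium plate 24 thick, 80 wide, 12 to 52 above the bench, sliding on the rods (in = -x; rail friction 2.5 N). Origin at its rear face, bench level. Starts 13 to 32 short of the seal. The rear face meets the seal somewhere between chamber x = 60 and 65, as seals differ: this must be felt. Clamped by the latch, the rear face is at about x = 58
- push_boss (a point): centre of the round push boss (24 across) on the cap's front face, 34 above the bench, 36 ahead of the cap's origin (it stands 12 out, 2 more than the ledge over it): push here, toward the chamber. Rod ends stand to both sides, 62 apart
- seal: soft black rubber seal round the mouth, about 8 N per mm; origin at the mouth's lower edge; where its front face truly lies is not given. Pushed by hand (lever up) it must carry at least 2 N and at most 15 N: the push on the boss is this plus 2.5 N for the rail. A slow push of 6 to 10 N in all is right
- keeper (a point): where the bar's centre lies when hooked: 18.5 ahead of the end cap's origin, 67.5 above the bench, axes as the chamber's. The keeper is a steel post 18 wide, 8 thick, top 10.5 above this point, +x face 2.5 behind it; a lip at its top, 4 high, reaches out to just above this point, so bring the bar down 3 or more ahead of the point, then back under the lip. Under the point the bar has 5 of depth to a ledge, which runs on 15 ahead
- loop_bar (a point): centre of the wire loop's end bar (5 thick, 31 across); loop arms 5 thick, 36 over all, run from it to the loop pivot, 110 away. Hooked, it is within a few mm of keeper
- loop_tab (a point): grip point of the black finger tab at the loop's end: a block 38 across (grasp it from above, across, along the chamber's y), 10 thick, 30 high. The point is 10 below its top edge; with the loop level it lies 6.5 farther out than the bar and 20 above it. Its x axis points along the loop from pivot to end, its z axis up the tab to the top edge
- loop_pivot (a point): axis (along y) on which the loop turns on the lever, 18 from the lever pivot; it travels with the lever
- loop (a joint): angle of the loop on the lever, rad; loop elevation above level = loop angle - lever angle. It starts about 1 to 1.45 above level, stays by light friction (0.02 N m) when steep, falls when nearly level
- lever (a joint): lever angle, rad: 0 = down and latched, level, pointing away from the cap; 1.75 to 1.95 at the start = upright, leaning a little to the cap; stop at 2.0. Turns about y, stays where left (friction 0.05 N m), and lets the loop be drawn some mm back and forth. With the loop hooked it pulls itself down below about 0.3; before that it takes 2 to 8 N at its end
- lever_pivot (a point): the lever's axis, 74 above the bench, at chamber x = -16.6
- lever_tip (a point): point on the lever's upper face, 50 from its axis and 4 off the line through it; the steel lever is 20 wide (across), 5 thick, 64 long. With the lever down this face looks up; with it upright it looks to the end cap, and there it is pushed
- rest_pad: rubber rest 12 across and 13 high on the housing top, under the lever's end when it is down. It yields about 1 mm per 8 N. Do not press the lever on it with more than 30 N
- cell_a: hexagonal pressure sensor cell, 19x21x27, standing beside the chamber, on the robot's side (leave it there)
- cell_b: a second such sensor cell, standing beside it (leave it there)
- ring: steel ring gauge, 40 across, 14 high, lying beyond the chamber (leave it there)
- plug: black test plug, 19x55x19, lying beyond the chamber (leave it there)
Things that resemble listed ones, but are neither listed nor needed, are in the scene too. There is more than one size of the chamber; the job needs the larger.

How it is judged:
By the outcome, as a careful person would: the job done as asked, in the order asked, and still so for the second after the job is handed in, with the robot touching nothing.
It also fails if it takes over 61 s, if anything falls off the work surface, if the arm or the gripper's body presses on something with over 40 N, if the wrist force passes 120 N, or if a joint passes its speed limit or range.

ROBOT

A 6-joint arm with a two-finger parallel gripper is mounted at the origin on a cart in front of the work surface, level with it; the furniture and walls round the work are solid. World frame = base frame: x ahead of the robot, y to its left, z up, the work surface at z = 0. Lengths are in mm, angles in rad, forces in N, time in s.
With the tool pointing down it reaches from about 350 to 850 mm from the base axis. Payload 8.1 kg.
Tool frame: the origin (TCP) lies at the very end of the fingers, on their centre line; the grasp point (between the pads) lies 19 mm behind it; z points along the fingers, y is the line along which they close (so a half turn about z gives the same grasp; the last joint's range is limited). The gripper opens to 93 mm and grips with 3 to 60 N. Pads are 15 mm wide; open, the fingers measure 128 mm over their backs; the gripper's body (75 mm by 188 mm) begins 65 mm behind the grasp point.
Start: joints at [-1.382, 0.13, 1.488, -0, 1.523, -0.085], TCP at [162.255, -577.649, 218.635] pointing down, gripper open.
Joint ranges: [-2.96, 2.96], [-0.89, 2.26], [0.02, 2.5], [-1.34, 4.48], [0, 2.73], [-2.66, 2.66]. Speed limits (rad/s): [2.39, 2.39, 2.79, 3.14, 3.14, 3.14].

INTERFACE

Orientations are given as a rotation vector (axis times angle).
In Python, from cell import monitor, read_camera, r gives the robot as it stands.
- The arm moves only by the shell command python3 -m pendant 'ROWS' [FORCE]. ROWS is JSON, a list of rows, each a list of 3 entries, a list of its own where there are three numbers: the turn, a rotation vector about the tool's x, y, z in degrees, then the shift along the tool's x, y, z in m, then the closure, from -1 (fully open) to 1 (shut). A call has 1 to 20 rows; each row is the pose to reach, as a shift and turn from the pose commanded when the call began, along the tool's axes at that moment; what a row does not reach only later rows make up. A row lasts 1/10 s, in which the tool goes at most 50 mm and 8.59 degrees, less where a joint would pass 70% of its speed; a pose out of reach is approached as far as the arm can. A call with a gripper value outside its range is refused whole. The fingers move at their own pace and stop on an object; FORCE is the grip in N (left out, the last holds). Time passes only in rows, so rows that repeat a pose let the fingers close. It gives the time, the measured TCP pose, the force, the opening and the grip force at its end, in the units of the state.
- monitor.state(): the state, without advancing time (a new reading comes with each control period).
- read_camera(name): name is "side" or "top" or "wrist"; returns a dict with "image" (480x640x3 uint8, red, green, blue), "fovy" (degrees; the focal length in pixels is half the picture's height over the tangent of half this angle, whatever the lens; pixels are square), "cx", "cy" (the principal point, pixels), "origin" and "attitude" of the camera in the world. Camera axes: x right, y down, z forward; pixel columns grow to the right and rows downward; lengths in mm; the calibration is good to about 2 mm. A picture is of the moment at which its call begins. There is no depth.
- r.close_job(): hands the job in; it is judged then, once.
The state is a dict: "clock": time; "joint_pos": joint angles; "joint_vel": joint speeds; "effort": joint torques, N m; "tool_pos": TCP position; "tool_rot": TCP orientation; "wrist_force": force on the tool from outside, world axes, zero at the start; "torque": the same for the moment, N m; "finger_gap": finger opening in mm; "finger_force": force on a finger pad.
Only numpy, scipy, OpenCV 4.12 (cv2) and the standard library are available. Lean on these libraries where they do the work, as an engineer would, in place of code of your own. Each camera call takes 0.05 s, during which the arm holds its last target. There are 200 camera calls.

## Working session

There is one attempt and no reset: what is moved stays moved. The work goes in short steps, Python scripts to look and compute and a shell command to move; the robot and the scene stay as the last step left them, time stands still between calls to the robot, and variables do not carry over. Pictures are saved under pics/ and viewed, at most 10 in all, crops included, and the job is handed in when it is done.

```bash
mkdir -p pics; ls
python3 - <<'E'
from cell import monitor, read_camera, r
import cv2
s=monitor.state(); print(s)
for n in("side","top"):
    c=read_camera(n); cv2.imwrite(f"pics/{n}0.png",c["image"][:,:,::-1]); print(n,c["fovy"],c["cx"],c["cy"],c["origin"],c["attitude"])
E
```

```text
pics
{'clock': 0.0, 'joint_pos': array([-1.38242105e+00,  1.31171553e-01,  1.48927634e+00,  4.15635646e-05,
        1.52302581e+00, -8.54005125e-02]), 'joint_vel': array([ 0.00172033, -0.00030833, -0.00092317, -0.00025597,  0.00206366,
        0.0015189 ]), 'effort': array([-3.21254382e-03, -5.59844291e+01, -4.91768539e+01,  7.66702951e-02,
        3.55256803e-02, -2.29676261e-04]), 'tool_pos': array([ 162.14834345, -577.07151203,  217.5828832 ]), 'tool_rot': array([-3.11034187e+00, -4.28444412e-01,  8.68890140e-05]), 'wrist_force': array([-0.011031  , -0.11309259, -0.47311795]), 'torque': array([-0.03648968, -0.02337665,  0.04248276]), 'finger_force': 0.0, 'finger_gap': 93.15759069307816}
side 47.083904328511885 321.94289915014485 247.63982651171852 [687.50802865 663.96338237 794.57206128] [-0.24203532 -2.83992566  1.13551094]
top 50.546412561677286 321.71227301933686 244.36822304629376 [ 354.7127694   -10.87636121 1053.39775946] [-2.21199322  1.99936518 -0.20443671]
```

View pics/side0.png

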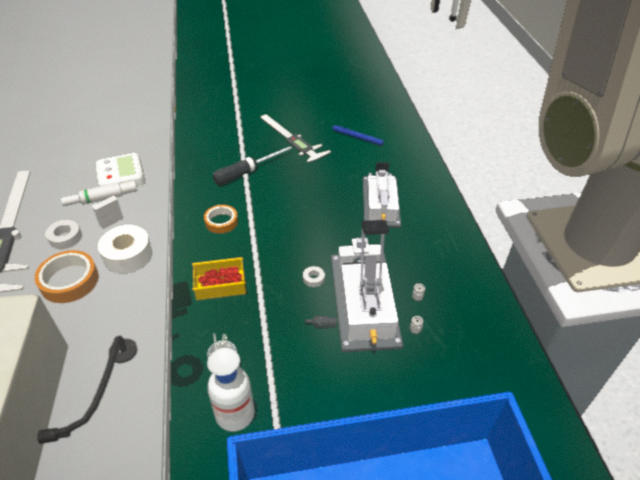

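View pics/top0.png

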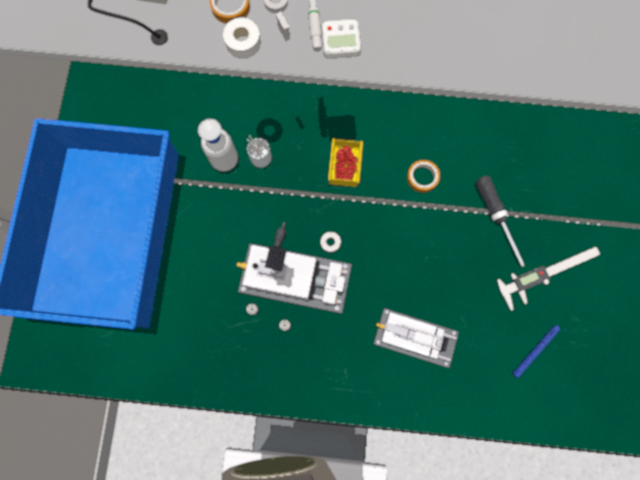

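The side view shows two chambers: a large one at (369,300) and a small one at (382,198). In the top view they are at (295,278) and (417,337). The one at top (295,278) fits: it is larger and has the two cells, the ring and the plug beside it. I'll confirm this in one enlarged crop.

Run:
```python
import cv2,numpy as np
a=cv2.imread("pics/top0.png")[210:335,225:365]; b=cv2.imread("pics/side0.png")[205:355,295:435]
a=cv2.resize(a,None,fx=2.85,fy=2.85,interpolation=cv2.INTER_CUBIC); b=cv2.resize(b,None,fx=2.85,fy=2.85,interpolation=cv2.INTER_CUBIC)
o=np.zeros((max(len(a),len(b)),a.shape[1]+b.shape[1],3),np.uint8);o[:len(a),:a.shape[1]]=a;o[:len(b),a.shape[1]:]=b
print(o.shape,a.shape)
cv2.imwrite("pics/crop.png",o)
```

```text
(428, 798, 3) (356, 399, 3)
```

View pics/crop.png

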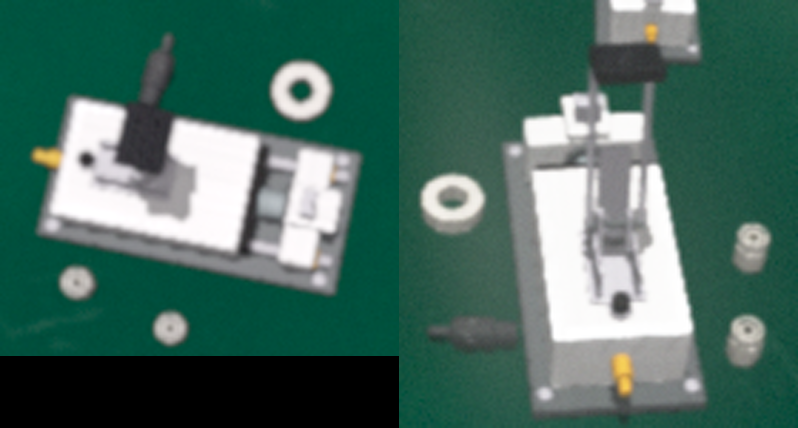

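The crop confirms the larger chamber. In the top half, the plate corners are about (72,97), (38,235), (335,292) and (360,153) in the crop, with the cap at (307,208), the black tab at (145,135) and the lever under it. Cells and ring are around it.

```bash
cat > h.py <<'E'
import numpy as np, cv2
from scipy.spatial.transform import Rotation as R
def ray(c,u,v):
    f=240/np.tan(np.radians(c["fovy"])/2)
    d=np.array([(u-c["cx"])/f,(v-c["cy"])/f,1.0])
    return np.array(c["origin"]),R.from_rotvec(c["attitude"]).as_matrix()@d
def onz(c,u,v,z):
    o,d=ray(c,u,v); return o+d*(z-o[2])/d[2]
def proj(c,p):
    f=240/np.tan(np.radians(c["fovy"])/2)
    q=R.from_rotvec(c["attitude"]).as_matrix().T@(np.array(p)-c["origin"])
    return np.array([c["cx"]+f*q[0]/q[2],c["cy"]+f*q[1]/q[2]])
def tri(c1,p1,c2,p2):
    o1,d1=ray(c1,*p1);o2,d2=ray(c2,*p2)
    t=np.linalg.lstsq(np.c_[d1,-d2],o2-o1,rcond=None)[0]
    a,b=o1+t[0]*d1,o2+t[1]*d2
    return (a+b)/2,np.linalg.norm(a-b)
E
python3 - <<'E'
from h import *
from cell import read_camera,monitor
T=read_camera("top");S=read_camera("side")
import pickle;pickle.dump((T,S),open("c0.pkl","wb"))
im=T["image"];hsv=cv2.cvtColor(im,cv2.COLOR_RGB2HSV)
m=((hsv[...,1]<70)&(hsv[...,2]>55)).astype(np.uint8)
n,l,st,ce=cv2.connectedComponentsWithStats(m)
k=l[290,320] or l[285,290]; print(st[k],ce[k])
cn=max(cv2.findContours((l==k).astype(np.uint8),0,2)[0],key=cv2.contourArea)
b=cv2.boxPoints(cv2.minAreaRect(cn)); print(b)
P=np.array([onz(T,u,v,10) for u,v in b]);print(P.round(1));print(np.linalg.norm(P-np.roll(P,-1,0),axis=1))
# crop corners
C=np.array([(72,97),(38,235),(335,292),(360,153)])/2.85+[225,210]
P=np.array([onz(T,u,v,10) for u,v in C]);print(P.round(1),P.mean(0));print(np.linalg.norm(P-np.roll(P,-1,0),axis=1))
C=(np.array([(504,143),(535,413),(706,402)])-[399,0])/2.85+[295,205]
P=np.array([onz(S,u,v,10) for u,v in C]);print(P.round(1))
# tab
for c,p in((T,(275,258)),(S,(374,228))):
    hs=cv2.cvtColor(c["image"],cv2.COLOR_RGB2HSV)
    d=(c["image"].max(2)<60).astype(np.uint8); n,l,st,ce=cv2.connectedComponentsWithStats(d)
    k=l[p[1],p[0]]; print(k,st[k],ce[k])
E
```

```text
[ 238  244  114   70 5262] [295.3781832  278.34948689]
[[237.14607 292.1477 ]
 [247.53279 241.69794]
 [352.044   263.21497]
 [341.6573  313.66473]]
[[453.2 175.2  10. ]
 [560.6 167.8  10. ]
 [537.1 -54.5  10. ]
 [431.1 -42.7  10. ]]
[107.64760493 223.56646087 106.62919049 219.05005412]
[[556.2 161.5  10. ]
 [452.9 172.7  10. ]
 [433.7 -44.3  10. ]
 [536.  -53.1  10. ]] [494.70002092  59.20193646  10.        ]
[103.99137205 217.82719742 102.59493422 215.50953208]
[[535.1 -48.4  10. ]
 [557.2 167.   10. ]
 [456.  176.4  10. ]]
18 [267 233  19  37 302] [276.59933775 255.79801325]
0 [     0      0    640    480 305245] [319.82021655 239.01261937]
```

```bash
cat >> h.py <<'E'
def rel(s,p,Rt):
    R0=R.from_rotvec(s["tool_rot"])
    return np.degrees((R0.inv()*Rt).as_rotvec()).round(1),(R0.inv().apply(np.array(p)-s["tool_pos"])/1000).round(4)
def down(yaw): # tool x yaw deg, z down
    a=np.radians(yaw);x=np.array([np.cos(a),np.sin(a),0]);z=np.array([0,0,-1.]);return R.from_matrix(np.c_[x,np.cross(z,x),z])
E
python3 - <<'E'
from h import *
from cell import read_camera,monitor
W=read_camera("wrist");s=monitor.state();R0=R.from_rotvec(s["tool_rot"])
print(W["fovy"],R0.inv().apply(W["origin"]-s["tool_pos"]),(R0.inv()*R.from_rotvec(W["attitude"])).as_matrix().round(2))
print(rel(s,[470,60,330],down(85)))
E
```

```text
58.776882192329715 [  83.65223735   -0.95777058 -166.50094743] [[-0.   -0.95 -0.3 ]
 [ 1.   -0.   -0.  ]
 [ 0.   -0.3   0.95]]
(array([ -0. ,  -0. , -69.3]), array([ 0.4687, -0.5305, -0.1114]))
```

```bash
python3 -m pendant '[[[0,0,-20],[0.1,-0.12,-0.1],-1],[[0,0,-40],[0.25,-0.3,-0.11],-1],[[0,0,-69],[0.497,-0.525,-0.11],-1],[[0,0,-69],[0.497,-0.525,-0.11],-1],[[0,0,-69],[0.497,-0.525,-0.11],-1],[[0,0,-69],[0.497,-0.525,-0.11],-1],[[0,0,-69],[0.497,-0.525,-0.11],-1],[[0,0,-69],[0.497,-0.525,-0.11],-1],[[0,0,-69],[0.497,-0.525,-0.11],-1],[[0,0,-69],[0.497,-0.525,-0.11],-1],[[0,0,-69],[0.497,-0.525,-0.11],-1],[[0,0,-69],[0.497,-0.525,-0.11],-1],[[0,0,-69],[0.497,-0.525,-0.11],-1],[[0,0,-69],[0.497,-0.525,-0.11],-1],[[0,0,-69],[0.497,-0.525,-0.11],-1],[[0,0,-69],[0.497,-0.525,-0.11],-1],[[0,0,-69],[0.497,-0.525,-0.11],-1],[[0,0,-69],[0.497,-0.525,-0.11],-1]]'
python3 - <<'E'
from h import *
from cell import read_camera,monitor
import pickle
W=read_camera("wrist");s=monitor.state();pickle.dump((W,s),open("w1.pkl","wb"))
print(s["clock"],s["tool_pos"],R.from_rotvec(s["tool_rot"]).as_matrix().round(3),s["joint_pos"].round(3))
cv2.imwrite("pics/w1.png",W["image"][:,:,::-1])
E
```

```text
clock: 2.05
tool_pos: [498.5, 61.5, 328.4]
tool_rot: [-2.323, -2.115, 0.001]
wrist_force: [0.7, -0.8, -0.3]
finger_gap: 93.0
finger_force: 0.0
2.1 [498.4513528   61.17781263 328.5632056 ] [[ 0.094  0.996 -0.   ]
 [ 0.996 -0.094 -0.   ]
 [-0.    -0.    -1.   ]] [ 0.02  -0.154  1.572 -0.     1.723  0.114]
```

View pics/w1.png

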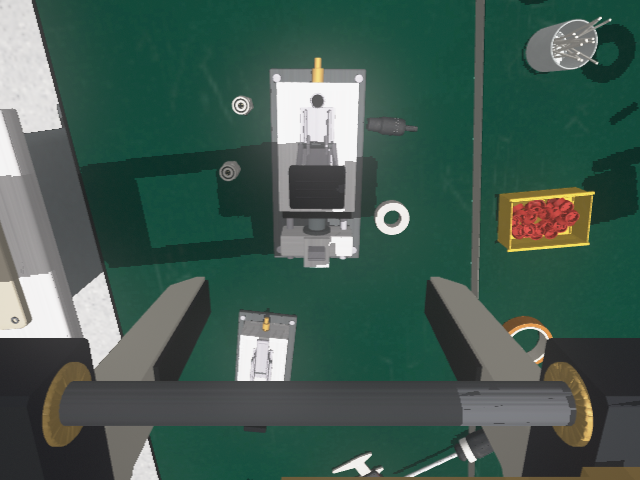

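The wrist view shows the big chamber upright in the picture: plate from (270,70) to (360,258), tab at (317,187), cap at about (316,240), with image-down being chamber +x. I'll enlarge it for edges.

Run:
```python
import cv2
a=cv2.imread("pics/w1.png")[56:276,256:386]
a=cv2.rotate(a,cv2.ROTATE_90_COUNTERCLOCKWISE) # X=row-56, Y=385-col
cv2.imwrite("pics/w1c.png",cv2.resize(a,None,fx=3.6,fy=3.6,interpolation=cv2.INTER_CUBIC))
```

```text
(no output)
```

View pics/w1c.png

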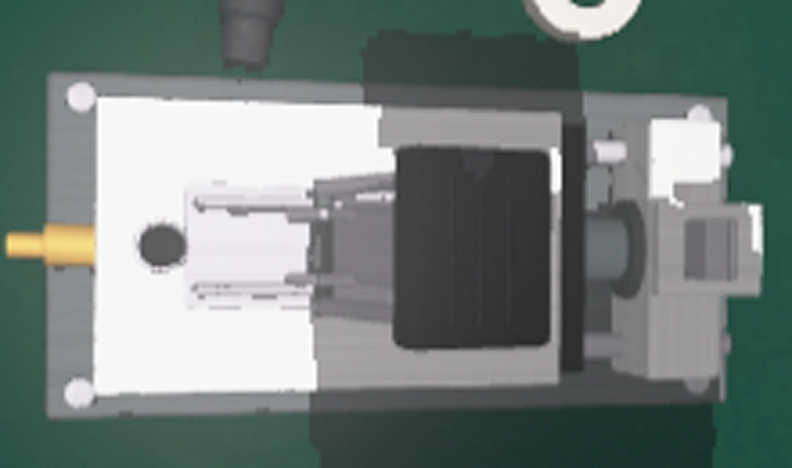

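The enlarged crop shows the plate corners at (48,73), (47,417), (722,402) and (727,98), and the housing top at (97,97) to (560,383). The rest pad is at (162,245), the cap top spans X 650–720, the keeper ledge ends at X 763, and the tab spans (393..550, 147..348).

Run:
```python
from h import *
import pickle
W,s=pickle.load(open("w1.pkl","rb"));T,S=pickle.load(open("c0.pkl","rb"))
def q(X,Y,z):return onz(W,385.5-Y/3.6,X/3.6+56,z)
P=np.array([q(*p,10) for p in((48,73),(47,417),(722,402),(727,98))]);H=np.array([q(*p,60) for p in((97,97),(95,395),(560,383),(560,112))])
for A in(P,H): print(A.round(1).tolist(),A.mean(0).round(1),np.linalg.norm(A-np.roll(A,-1,0),axis=1).round(1))
for A in (P,H):
    d=A[2]+A[3]-A[0]-A[1]; print("yaw",np.degrees(np.arctan2(d[1],d[0])))
ang=np.arctan2(*( (P[2]+P[3]-P[0]-P[1]+H[2]+H[3]-H[0]-H[1])[[1,0]])) 
ex=np.array([np.cos(ang),np.sin(ang),0]);ey=np.array([-ex[1],ex[0],0])
rear=(H[0]+H[1])/2;front=(H[2]+H[3])/2; mid=(rear+front)/2
O=mid-ex*(-10); O[2]=0   # housing centre x=-10
print("ang",np.degrees(ang),"O",O)
M=lambda p:np.array([(p-O)@ex,(p-O)@ey,p[2]]).round(1)
print("plate",M(P.mean(0)),"pad",M(q(162,245,73)))
print("cap front/rear top",M(q(721,150,52)),M(q(650,150,52)),"ledge",M(q(763,250,62)),M(q(735,247,78)),M(q(652,297,62)))
np.savez("ch.npz",O=O,ex=ex,ey=ey)
# tab triangulation: W near centre; T and S dark comps
for c,(u0,u1,v0,v1) in((T,(255,295,225,285)),(S,(355,395,210,245))):
    im=c["image"][v0:v1,u0:u1].max(2); d=(im<55).astype(np.uint8);n,l,st,ce=cv2.connectedComponentsWithStats(d)
    for k in range(1,n):
        if st[k,4]>40: print(st[k]+[u0,v0,0,0,0],ce[k]+[u0,v0])
uw=(385.5-247.5/3.6,471/3.6+56);print("Wtab",uw)
```

```text
[[558.9, 163.4, 10.0], [457.1, 173.2, 10.0], [434.9, -40.9, 10.0], [537.5, -52.3, 10.0]] [497.1  60.8  10. ] [102.2 215.3 103.2 216.8]
[[546.2, 149.8, 60.0], [466.5, 157.8, 60.0], [454.1, 28.6, 60.0], [533.5, 21.2, 60.0]] [500.1  89.4  60. ] [ 80.1 129.8  79.8 129.3]
yaw -95.78969258914142
yaw -95.55524707029782
ang -95.70182093389818 O [499.08141661  79.42407297   0.        ]
plate [18.7 -0.1 10. ] pad [-58.    0.2  73. ]
cap front/rear top [108.6  30.7  52. ] [85.3 30.1 52. ] ledge [118.6  -0.2  62. ] [102.9   0.6  78. ] [ 82.8 -14.4  62. ]
Wtab (316.75, 186.83333333333334)
```

Run:
```python
from h import *
import pickle
from cell import monitor
W,s=pickle.load(open("w1.pkl","rb"));T,S=pickle.load(open("c0.pkl","rb"));c=np.load("ch.npz");O,ex,ey=c["O"],c["ex"],c["ey"]
M=lambda p:np.array([(p-O)@ex,(p-O)@ey,p[2]]).round(1)
for p in((238,312),(297,318)):print("small plate W",M(onz(W,*p,8)))
for p in((386,310),(458,335),(450,366),(376,345),(442,340)):print("small T",M(onz(T,*p,20)))
print("small tab S, T",tri(T,(447,343),S,(383,168)))
Wt=(316.75,186.8)
for a,b,p,q in((T,W,(275.9,258),Wt),(S,W,(375,227),Wt),(T,S,(275.9,258),(375,227))):
    P,e=tri(a,p,b,q);print("tab",M(P),e)
np.set_printoptions(suppress=True)
def tilt(t): # toward -ex
    u=-ex;Z=np.array([0,0,1.]);t=np.radians(t);z=np.sin(t)*u-np.cos(t)*Z;x=np.cos(t)*u+np.sin(t)*Z
    return R.from_matrix(np.c_[x,np.cross(z,x),z])
C=lambda x,y,z:O+x*ex+y*ey+[0,0,z]
s=monitor.state()
for p in((155,0,200),(155,0,30)):print(C(*p),rel(s,C(*p),tilt(25)))
```

```text
small plate W [203.4 -99.9   8. ]
small plate W [211.6 -24.4   8. ]
small T [214.5 -31.2  20. ]
small T [364.3 -51.5  20. ]
small T [ 357.6 -114.5   20. ]
small T [ 207.  -103.5   20. ]
small T [334.5 -67.6  20. ]
small tab S, T (array([ 389.20081013, -247.83843658,   51.39559934]), np.float64(7.265093798716707))
tab [-3.50e+00 -2.00e-01  2.04e+02] 0.32931965113715184
tab [ -4.6  -1.  208. ] 2.0137162393496566
tab [ -3.4  -1.5 206.9] 1.5178122646227048
[483.68195366 -74.80905104 200.        ] (array([-0.1, 25. ,  0.3]), array([-0.1367, -0.0019,  0.1286]))
[483.68195366 -74.80905104  30.        ] (array([-0.1, 25. ,  0.3]), array([-0.1367, -0.0019,  0.2986]))
```

```bash
python3 -m pendant '[[[0,8,0],[-0.045,0,0.0],1],[[0,16,0],[-0.09,-0.002,0.03],1],[[0,25,0],[-0.1367,-0.002,0.08],1],[[0,25,0],[-0.1367,-0.002,0.12],1],[[0,25,0],[-0.1367,-0.002,0.16],1],[[0,25,0],[-0.1367,-0.002,0.2],1],[[0,25,0],[-0.1367,-0.002,0.24],1],[[0,25,0],[-0.1367,-0.002,0.27],1],[[0,25,0],[-0.1367,-0.002,0.285],1],[[0,25,0],[-0.1367,-0.002,0.298],1],[[0,25,0],[-0.1367,-0.002,0.298],1],[[0,25,0],[-0.1367,-0.002,0.298],1],[[0,25,0],[-0.1367,-0.002,0.298],1],[[0,25,0],[-0.1367,-0.002,0.298],1]]' 20
cat >> h.py <<'E'
_c=np.load("ch.npz");O,ex,ey=_c["O"],_c["ex"],_c["ey"]
M=lambda p:np.array([(p-O)@ex,(p-O)@ey,p[2]]).round(1)
C=lambda x,y,z:O+x*ex+y*ey+[0,0,z]
def tilt(t):
    u=-ex;Z=np.array([0,0,1.]);t=np.radians(t);z=np.sin(t)*u-np.cos(t)*Z;x=np.cos(t)*u+np.sin(t)*Z
    return R.from_matrix(np.c_[x,np.cross(z,x),z])
def rep(s):
    print(round(s["clock"],2),"TCP",M(s["tool_pos"]),"axes",(np.c_[ex,ey,[0,0,1]].T@R.from_rotvec(s["tool_rot"]).as_matrix())[:,2].round(3),"F",(np.c_[ex,ey,[0,0,1]].T@s["wrist_force"]).round(2),"gap",round(s["finger_gap"],1),round(s["finger_force"],1))
E
python3 - <<'E'
from h import *
from cell import monitor,read_camera
s=monitor.state();rep(s);print(s["joint_pos"].round(2))
print(rel(s,C(130,0,30.8),tilt(25)),rel(s,C(100,0,30.8),tilt(25)))
S=read_camera("side");cv2.imwrite("pics/s2.png",cv2.resize(S["image"][190:360,260:460,::-1],None,fx=3.5,fy=3.5,interpolation=cv2.INTER_CUBIC))
E
```

```text
clock: 3.5
tool_pos: [485.2, -74.3, 32.0]
tool_rot: [-2.079, -1.896, -0.462]
wrist_force: [0.2, 0.9, 0.4]
finger_gap: 0.5
finger_force: 0.0
3.5 TCP [154.3   1.4  32. ] axes [-0.422 -0.001 -0.907] F [-0.93  0.12  0.43] gap 0.5 0.0
[-0.56  0.16  1.89  0.4   1.32 -0.61]
(array([-0. ,  0.1,  0.4]), array([ 0.0216, -0.0013,  0.0113])) (array([-0. ,  0.1,  0.4]), array([ 0.0488, -0.0011,  0.024 ]))
```

View pics/s2.png

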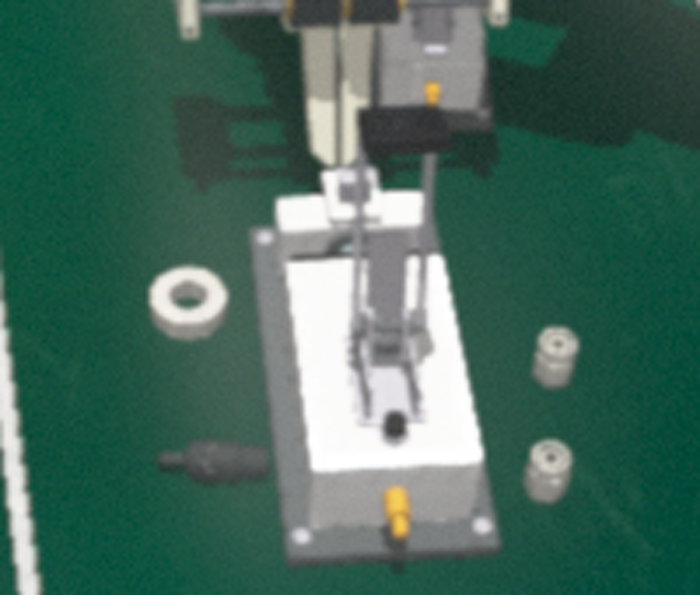

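The closed fingers stand in front of the cap, at about (335,110) in the crop, in line with the boss. I approach next, then push slowly.

```bash
python3 -m pendant '[[[0,0,0],[0.008,-0.001,0.005],1],[[0,0,0],[0.016,-0.001,0.009],1],[[0,0,0],[0.0208,-0.001,0.011],1],[[0,0,0],[0.0208,-0.001,0.011],1],[[0,0,0],[0.0208,-0.001,0.011],1]]'
python3 -m pendant '[[[0,0,0],[0.0018,0,0.0008],1],[[0,0,0],[0.0036,0,0.0017],1],[[0,0,0],[0.0054,0,0.0025],1],[[0,0,0],[0.0072,0,0.0034],1],[[0,0,0],[0.0091,0,0.0042],1],[[0,0,0],[0.0109,0,0.0051],1],[[0,0,0],[0.0109,0,0.0051],1],[[0,0,0],[0.0109,0,0.0051],1]]'
python3 -c "
from h import *
from cell import monitor
rep(monitor.state())"
```

```text
clock: 4.05
tool_pos: [485.3, -49.9, 29.5]
tool_rot: [-2.077, -1.894, -0.46]
wrist_force: [0.9, -0.1, 1.1]
finger_gap: 0.6
finger_force: 0.0
clock: 4.85
tool_pos: [486.5, -38.1, 29.5]
tool_rot: [-2.078, -1.894, -0.461]
wrist_force: [0.7, -1.8, -0.8]
finger_gap: 0.3
finger_force: 0.5
4.85 TCP [118.2  -0.8  29.5] axes [-0.423 -0.003 -0.906] F [ 1.71  0.89 -0.8 ] gap 0.3 0.5
```

```bash
python3 -m pendant '[[[0,0,0],[0.0014,0,0.0006],1],[[0,0,0],[0.0028,0,0.0013],1],[[0,0,0],[0.0042,0,0.0019],1],[[0,0,0],[0.0056,0,0.0026],1],[[0,0,0],[0.0063,0,0.0029],1],[[0,0,0],[0.0063,0,0.0029],1]]'
python3 -m pendant '[[[0,0,0],[0.0005,0,0.0002],1],[[0,0,0],[0.0009,0,0.0004],1],[[0,0,0],[0.0014,0,0.0006],1],[[0,0,0],[0.0018,0,0.0008],1],[[0,0,0],[0.0018,0,0.0008],1]]'
python3 -c "
from h import *
from cell import monitor
rep(monitor.state())"
```

```text
clock: 5.45
tool_pos: [487.1, -31.2, 29.5]
tool_rot: [-2.078, -1.894, -0.461]
wrist_force: [1.3, -2.0, 0.1]
finger_gap: 0.5
finger_force: 0.9
clock: 5.95
tool_pos: [487.3, -29.4, 29.5]
tool_rot: [-2.078, -1.894, -0.461]
wrist_force: [1.1, -2.5, -0.2]
finger_gap: 0.8
finger_force: 1.1
5.95 TCP [109.4  -0.9  29.5] axes [-0.423 -0.003 -0.906] F [ 2.41  1.32 -0.19] gap 0.8 1.1
```

```bash
python3 -m pendant '[[[0,0,0],[0.0005,0,0.0002],1],[[0,0,0],[0.0009,0,0.0004],1],[[0,0,0],[0.0014,0,0.0006],1],[[0,0,0],[0.0014,0,0.0006],1]]'
python3 -m pendant '[[[0,0,0],[0.0005,0,0.0002],1],[[0,0,0],[0.0009,0,0.0004],1],[[0,0,0],[0.0009,0,0.0004],1]]'
python3 -c "
from h import *
from cell import monitor
rep(monitor.state())"
```

```text
clock: 6.35
tool_pos: [487.4, -27.8, 29.6]
tool_rot: [-2.078, -1.894, -0.461]
wrist_force: [2.1, -2.9, -0.1]
finger_gap: 0.2
finger_force: 1.1
clock: 6.65
tool_pos: [487.6, -27.2, 29.6]
tool_rot: [-2.079, -1.894, -0.46]
wrist_force: [1.8, -5.4, 0.4]
finger_gap: 0.5
finger_force: 2.3
6.65 TCP [107.3  -0.9  29.6] axes [-0.422 -0.003 -0.907] F [5.18 2.3  0.39] gap 0.5 2.3
```

```bash
python3 -m pendant '[[[0,0,0],[0.0002,0,0.0001],1],[[0,0,0],[0.0004,0,0.0002],1],[[0,0,0],[0.0004,0,0.0002],1],[[0,0,0],[0.0004,0,0.0002],1]]'
python3 -c "
from h import *
from cell import monitor
rep(monitor.state())"
```

```text
clock: 7.05
tool_pos: [487.6, -27.0, 29.6]
tool_rot: [-2.079, -1.894, -0.46]
wrist_force: [0.8, -6.4, 0.9]
finger_gap: 0.3
finger_force: 2.9
7.05 TCP [107.   -0.9  29.6] axes [-0.422 -0.003 -0.907] F [6.34 1.41 0.93] gap 0.3 2.9
```

```bash
python3 -m pendant '[[[0,0,0],[0.0001,0,0.0001],1],[[0,0,0],[0.0002,0,0.0001],1],[[0,0,0],[0.0002,0,0.0001],1]]'
python3 -c "
from h import *
from cell import monitor
rep(monitor.state())"
python3 -m pendant '[[[0,0,0],[-0.005,0,-0.002],1],[[0,0,0],[-0.02,0,-0.009],1],[[0,0,0],[-0.036,0,-0.017],1],[[0,0,0],[-0.015,0,-0.062],1],[[0,0,0],[0.007,0,-0.108],1],[[0,0,0],[0.028,0,-0.153],1],[[0,0,0],[0.049,0,-0.198],1],[[0,0,0],[0.075,0,-0.252],1],[[0,0,0],[0.075,0,-0.252],1],[[0,0,0],[0.075,0,-0.252],1],[[0,0,0],[0.075,0,-0.252],1]]'
python3 -c "
from h import *
from cell import monitor
s=monitor.state();rep(s);print(rel(s,C(-6,0,300),tilt(0)),rel(s,C(60,0,300),tilt(0)))"
```

```text
clock: 7.35
tool_pos: [487.6, -26.9, 29.6]
tool_rot: [-2.079, -1.894, -0.46]
wrist_force: [0.8, -6.1, 0.2]
finger_gap: 0.9
finger_force: 3.3
7.35 TCP [107.   -0.8  29.6] axes [-0.422 -0.003 -0.907] F [5.95 1.41 0.19] gap 0.9 3.3
clock: 8.45
tool_pos: [483.4, -64.9, 288.0]
tool_rot: [-2.077, -1.892, -0.459]
wrist_force: [0.6, 1.2, -1.1]
finger_gap: 0.6
finger_force: 0.0
8.45 TCP [145.1  -1.3 288. ] axes [-0.423 -0.005 -0.906] F [-1.23  0.53 -1.08] gap 0.6 0.0
(array([ -0.2, -25. ,   0.3]), array([0.142 , 0.0023, 0.0531])) (array([ -0.2, -25. ,   0.3]), array([0.0822, 0.0018, 0.0252]))
```

```bash
python3 -m pendant '[[[0,-8,0],[0.03,0.0015,0.008],-1],[[0,-16,0],[0.06,0.0015,0.016],-1],[[0,-25,0],[0.0822,0.0015,0.0252],-1],[[0,-25,0],[0.0822,0.0015,0.0252],-1],[[0,-25,0],[0.0822,0.0015,0.0252],-1],[[0,-25,0],[0.0822,0.0015,0.0252],-1],[[0,-25,0],[0.0822,0.0015,0.0252],-1]]'
python3 - <<'E'
from h import *
from cell import monitor,read_camera
import pickle
s=monitor.state();rep(s);print(rel(s,C(-6,0,187),tilt(0)))
W=read_camera("wrist");T=read_camera("top");S=read_camera("side");pickle.dump((W,T,S,s),open("v3.pkl","wb"))
for n,p in(("keeper65",(82.5,0,67.5)),("tab",(-3.5,0,206)),("tip",(-2,0,124))):print(n,proj(W,C(*p)),proj(S,C(*p)))
a=W["image"][:,:,::-1][40:340,200:440];a=cv2.rotate(a,cv2.ROTATE_90_COUNTERCLOCKWISE)
cv2.imwrite("pics/w3.png",cv2.resize(a,None,fx=2.5,fy=2.5,interpolation=cv2.INTER_CUBIC))
E
```

```text
clock: 9.15
tool_pos: [492.9, 17.9, 300.0]
tool_rot: [-2.324, -2.11, 0.002]
wrist_force: [-0.1, -0.2, -0.3]
finger_gap: 51.6
finger_force: 0.0
9.15 TCP [ 6.19e+01 -1.00e-01  3.00e+02] axes [-0.    -0.003 -1.   ] F [ 0.25 -0.07 -0.34] gap 51.6 0.0
(array([-0.2, -0. ,  0.2]), array([0.0678, 0.0006, 0.1131]))
keeper65 [318.51907866 205.68500307] [361.07658548 248.96020314]
tab [319.1847795  125.56035633] [373.51268758 227.37142925]
tip [318.95966993 119.55134568] [369.5189043  262.53217493]
```

View pics/w3.png

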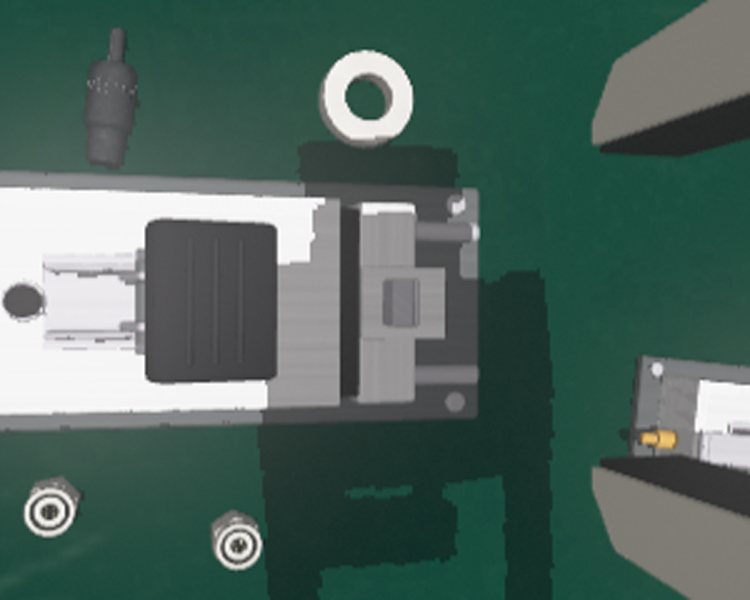

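The cap is now in at the mouth: front edge X=414, ledge front X=445, keeper at (402,302). The tab is centred at (211,301).

Run:
```python
from h import *
import pickle
W,T,S,s=pickle.load(open("v3.pkl","rb"))
q=lambda X,Y,z:M(onz(W,439.6-Y/2.5,X/2.5+40,z))
print("front",q(414,230,52),q(414,370,52),"rear",q(360,225,52),"ledge",q(445,302,62),"keeper top",q(386,302,78),q(419,302,78),"housing edge",q(340,250,60),"tab",q(211,301,206),q(146,301,206),q(277,301,206),q(211,220,206),q(211,382,206))
```

```text
front [86.4 29.3 52. ] [ 86.6 -27.   52. ] rear [64.3 30.7 52. ] ledge [96.5  0.3 62. ] keeper top [68.8  0.2 78. ] [81.6  0.3 78. ] housing edge [54.8 20.2 60. ] tab [ -4.2   0.  206. ] [-1.91e+01 -1.00e-01  2.06e+02] [1.15e+01 1.00e-01 2.06e+02] [ -4.2  19.3 206. ] [ -4.1 -19.3 206. ]
```

```bash
python3 -m pendant '[[[0,0,0],[0.04,0.0006,0],-1],[[0,0,0],[0.067,0.0006,0],-1],[[0,0,0],[0.067,0.0006,0],-1],[[0,0,0],[0.067,0.0006,0.04],-1],[[0,0,0],[0.067,0.0006,0.08],-1],[[0,0,0],[0.067,0.0006,0.113],-1],[[0,0,0],[0.067,0.0006,0.113],-1],[[0,0,0],[0.067,0.0006,0.113],-1]]'
python3 -c "
from h import *
from cell import monitor
rep(monitor.state())"
python3 -m pendant '[[[0,0,0],[0,0,0],0.5],[[0,0,0],[0,0,0],0.5],[[0,0,0],[0,0,0],0.5],[[0,0,0],[0,0,0],0.5],[[0,0,0],[0,0,0],0.5],[[0,0,0],[0,0,0],0.5],[[0,0,0],[0,0,0],0.5],[[0,0,0],[0,0,0],0.5]]' 5
python3 -c "
from h import *
from cell import monitor
rep(monitor.state())"
```

```text
clock: 10.1
tool_pos: [500.1, 85.5, 189.0]
tool_rot: [-2.323, -2.114, 0.001]
wrist_force: [0.6, 0.4, 0.3]
finger_gap: 93.3
finger_force: 0.0
10.1 TCP [ -6.2   0.4 189. ] axes [ 0.    -0.001 -1.   ] F [-0.42  0.57  0.26] gap 93.3 0.0
clock: 10.9
tool_pos: [500.2, 86.7, 188.5]
tool_rot: [2.322, 2.116, 0.0]
wrist_force: [0.2, -0.6, 0.0]
finger_gap: 37.7
finger_force: 5.0
10.9 TCP [ -7.4   0.4 188.5] axes [-0.  0. -1.] F [0.56 0.25 0.04] gap 37.7 5.0
```

```bash
python3 -m pendant '[[[0,0,0],[-0.008,0,0.0],0.5],[[0,0,0],[-0.016,0,0.001],0.5],[[0,0,0],[-0.024,0,0.003],0.5],[[0,0,0],[-0.032,0,0.005],0.5],[[0,0,0],[-0.04,0,0.008],0.5],[[0,0,0],[-0.047,0,0.011],0.5],[[0,0,0],[-0.054,0,0.015],0.5],[[0,0,0],[-0.061,0,0.019],0.5],[[0,0,0],[-0.068,0,0.024],0.5],[[0,0,0],[-0.074,0,0.029],0.5],[[0,0,0],[-0.074,0,0.029],0.5],[[0,0,0],[-0.074,0,0.029],0.5]]'
python3 -c "
from h import *
from cell import monitor
rep(monitor.state())"
```

```text
clock: 12.1
tool_pos: [493.2, 12.7, 159.4]
tool_rot: [-2.322, -2.115, 0.001]
wrist_force: [-0.5, -0.1, -0.4]
finger_gap: 37.8
finger_force: 5.0
12.1 TCP [ 67.    0.7 159.4] axes [ 0. -0. -1.] F [ 0.16 -0.49 -0.45] gap 37.8 5.0
```

```bash
python3 -m pendant '[[[0,0,0],[-0.006,0,0.006],0.5],[[0,0,0],[-0.011,0,0.012],0.5],[[0,0,0],[-0.016,0,0.019],0.5],[[0,0,0],[-0.0205,0,0.025],0.5],[[0,0,0],[-0.024,0,0.031],0.5],[[0,0,0],[-0.027,0,0.038],0.5],[[0,0,0],[-0.029,0,0.044],0.5],[[0,0,0],[-0.031,0,0.052],0.5],[[0,0,0],[-0.031,0,0.059],0.5],[[0,0,0],[-0.031,0,0.065],0.5],[[0,0,0],[-0.031,0,0.065],0.5],[[0,0,0],[-0.031,0,0.065],0.5]]'
python3 - <<'E'
from h import *
from cell import monitor,read_camera
import pickle
s=monitor.state();rep(s)
W=read_camera("wrist");T=read_camera("top");S=read_camera("side");pickle.dump((W,T,S,s),open("v4.pkl","wb"))
for n,p in(("bar",(92,0,95)),("lipfront",(81.6,0,78)),("pivot",(-12,0,91))):print(n,proj(W,C(*p)),proj(S,C(*p)))
a=W["image"][:,:,::-1][60:380,220:420];a=cv2.rotate(a,cv2.ROTATE_90_COUNTERCLOCKWISE)
cv2.imwrite("pics/w4.png",cv2.resize(a,None,fx=2.5,fy=2.5,interpolation=cv2.INTER_CUBIC))
E
```

```text
clock: 13.3
tool_pos: [490.4, -17.7, 94.4]
tool_rot: [-2.322, -2.116, 0.0]
wrist_force: [-2.0, -2.0, -0.9]
finger_gap: 37.7
finger_force: 5.0
13.3 TCP [97.5  1.  94.4] axes [-0. -0. -1.] F [ 2.18 -1.75 -0.94] gap 37.7 5.0
bar [316.73240638 285.81630744] [361.36011998 234.60059241]
lipfront [316.91535087 248.98992623] [361.49298274 245.32005877]
pivot [318.56030606  20.08464484] [368.89438164 280.19064183]
```

View pics/w4.png

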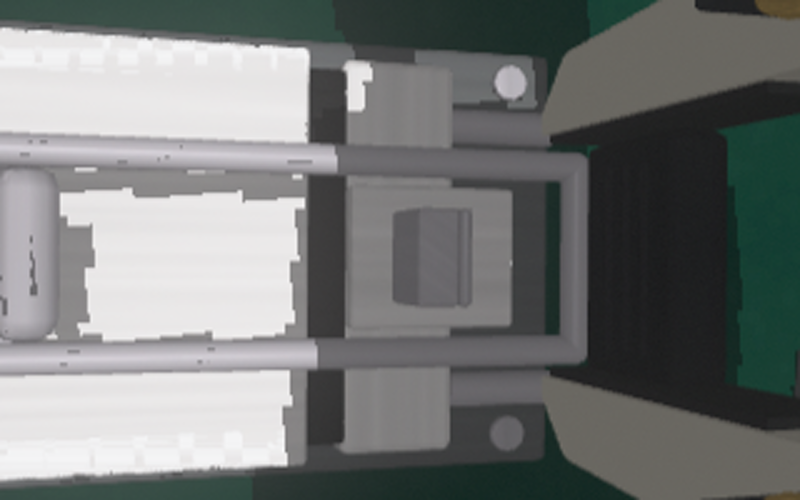

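The bar is at X≈573 and centred at Y=257, level with the keeper (Y=257, lip front X=471). The fingers hold the tab at X 590–727.

Run:
```python
from h import *
import pickle
W,T,S,s=pickle.load(open("v4.pkl","rb"))
q=lambda X,Y,z:M(onz(W,419.6-Y/2.5,X/2.5+60,z))
for z in(85,90,95,100,105):print(z,q(573,257,z))
print("lip",q(471,257,76),"ledge",q(512,257,62),"capfront",q(450,100,52),"crossbar/pivot",q(28,255,91))
```

```text
85 [98.5  0.1 85. ]
90 [96.   0.1 90. ]
95 [93.6  0.  95. ]
100 [ 91.2   0.  100. ]
105 [ 88.7   0.  105. ]
lip [82.1 -0.1 76. ] ledge [96.1  0.  62. ] capfront [86.2 32.6 52. ] crossbar/pivot [ 5.5 -0.2 91. ]
```

```bash
python3 -m pendant '[[[0,0,0],[0.0005,0,0.004],0.5],[[0,0,0],[0.001,0,0.0075],0.5],[[0,0,0],[0.0013,0,0.011],0.5],[[0,0,0],[0.0013,0,0.0146],0.5],[[0,0,0],[0.0013,0,0.018],0.5],[[0,0,0],[0.001,0,0.021],0.5],[[0,0,0],[0.0008,0,0.024],0.5],[[0,0,0],[0.0005,0,0.027],0.5],[[0,0,0],[0.0005,0,0.027],0.5],[[0,0,0],[0.0005,0,0.027],0.5]]'
python3 - <<'E'
from h import *
from cell import monitor,read_camera
import pickle
s=monitor.state();rep(s)
W=read_camera("wrist");pickle.dump((W,s),open("v5.pkl","wb"))
for z in(65,67.5,70):print(z,proj(W,C(89,0,z)),proj(W,C(94,0,z)))
# row profile at columns inside the loop left/right of keeper
g=cv2.cvtColor(W["image"],cv2.COLOR_RGB2GRAY)
for c in(300,308,317,326):print(c,g[255:330:2,c])
E
```

```text
clock: 14.45
tool_pos: [490.4, -17.0, 67.4]
tool_rot: [-2.322, -2.116, -0.0]
wrist_force: [-1.8, 3.0, 0.1]
finger_gap: 37.7
finger_force: 5.0
14.45 TCP [96.9  1.  67.4] axes [-0. -0. -1.] F [-2.86 -2.08  0.05] gap 37.7 5.0
65 [316.71250279 277.73354401] [316.64004759 288.24780203]
67.5 [316.70710375 280.17337099] [316.63375083 290.80437271]
70 [316.70156131 282.67799809] [316.62728822 293.42828229]
300 [104 104 104 105 105 105  96 102 105  95 124 123 122 123 121  95 101 108
 108 102  76  33  34  34  33  32  34  34  32  31  31  33  34  31  32  30
  30  36]
308 [106 105 104 103 105 105  97 100 107  96 127 127 127 127 124  93 100 108
 108 102  76  35  34  33  33  33  34  34  31  31  31  34  33  31  31  31
  29  37]
317 [106 106 106 106 104 104  97 100 110  97 126 126 126 126 124  94 101 108
 108 102  92  33  34  32  33  33  36  35  31  33  31  35  34  31  30  30
  28  36]
326 [105 105 105 105 103 103  97 100 111  95 129 129 129 129 127  94 101 108
 109 102  93  35  33  33  32  32  36  35  32  33  31  33  35  30  30  30
  30  36]
```

```bash
python3 -m pendant '[[[0,0,0],[0,-0.0003,0.001],0.5],[[0,0,0],[0.002,-0.0006,0.001],0.5],[[0,0,0],[0.004,-0.0009,0.001],0.5],[[0,0,0],[0.006,-0.0009,0.001],0.5],[[0,0,0],[0.008,-0.0009,0.001],0.5],[[0,0,0],[0.009,-0.0009,0.001],0.5],[[0,0,0],[0.009,-0.0009,0.001],0.5],[[0,0,0],[0.009,-0.0009,0.001],0.5]]'
python3 - <<'E'
from h import *
from cell import monitor,read_camera
import pickle
s=monitor.state();rep(s)
W=read_camera("wrist");pickle.dump((W,s),open("v6.pkl","wb"))
for p in((81,67.5),(84,67.5),(86,67.5),(82,77),(96,62)):print(p,proj(W,C(p[0],0,p[1])))
g=cv2.cvtColor(W["image"],cv2.COLOR_RGB2GRAY)
for c in(300,317,334):print(c,g[255:330:2,c])
E
```

```text
clock: 15.3
tool_pos: [490.7, -9.2, 66.7]
tool_rot: [2.321, 2.115, -0.001]
wrist_force: [-0.8, -4.9, -0.6]
finger_gap: 37.9
finger_force: 5.0
15.3 TCP [89.   0.5 66.7] axes [ 0.001  0.001 -1.   ] F [ 4.98 -0.34 -0.61] gap 37.9 5.0
(81, 67.5) [317.79493368 280.46909906]
(84, 67.5) [317.74781778 286.8853802 ]
(86, 67.5) [317.71666622 291.12762408]
(82, 77) [317.83869956 292.6908476 ]
(96, 62) [317.53872841 305.85348625]
300 [ 87  88  87  87  87  87  88  99 103 105 104 104 104 104 104 104  94 104
  98 106 102  44  34  35  33  33  33  39  32  32  33  32  37  34  32  33
  32  34]
317 [ 89  89  88  89  89  89  88  99 105 106 106 105 107 106 105 102  93 107
  98 105 101  46  35  34  33  34  33  38  33  32  31  31  37  31  31  32
  31  33]
334 [ 89  89  90  89  89  89  90  99 104 105 104 103 104 105 105 106  92 106
  98 106 102  46  35  34  33  33  33  37  33  33  30  32  37  32  32  30
  31  34]
```

Run:
```python
from h import *
import pickle
W,s=pickle.load(open("v6.pkl","rb"))
a=W["image"][:,:,::-1][210:330,250:390]
cv2.imwrite("pics/w6.png",cv2.resize(a,None,fx=4.5,fy=4.5,interpolation=cv2.INTER_CUBIC))
```

```text
(no output)
```

View pics/w6.png

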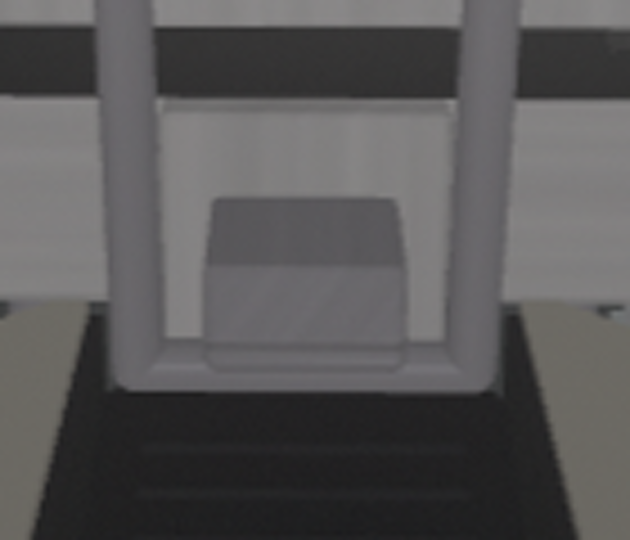

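The bar (Y 340–392) is just ahead of the lip edge (Y≈370). Its height is uncertain and it may be bearing on the lip, so I'll ease forward and feel downward for the ledge.

```bash
python3 -m pendant '[[[0,0,0],[-0.002,0,0],0.5],[[0,0,0],[-0.003,0,0.001],0.5],[[0,0,0],[-0.003,0,0.002],0.5],[[0,0,0],[-0.003,0,0.003],0.5],[[0,0,0],[-0.003,0,0.003],0.5]]'
python3 -c "
from h import *
from cell import monitor
rep(monitor.state())"
python3 -m pendant '[[[0,0,0],[0,0,0.001],0.5],[[0,0,0],[0,0,0.002],0.5],[[0,0,0],[0,0,0.002],0.5]]'
python3 - <<'E'
from h import *
from cell import monitor,read_camera
s=monitor.state();rep(s)
W=read_camera("wrist");cv2.imwrite("w7.png",W["image"][:,:,::-1])
g=cv2.cvtColor(W["image"],cv2.COLOR_RGB2GRAY)
for c in(289,290,291,342,343):print(c,g[275:315,c])
for z in (65,68,72):print(proj(W,C(89,0,z)),proj(W,C(86,0,z)))
E
```

```text
clock: 15.85
tool_pos: [490.4, -10.9, 63.5]
tool_rot: [-2.322, -2.116, -0.001]
wrist_force: [1.0, 3.8, 1.3]
finger_gap: 38.0
finger_force: 5.0
15.85 TCP [90.7  0.3 63.5] axes [-0.001  0.    -1.   ] F [-3.85  0.6   1.28] gap 38.0 5.0
clock: 16.15
tool_pos: [490.2, -11.3, 61.4]
tool_rot: [2.322, 2.116, 0.0]
wrist_force: [2.2, 2.3, 0.7]
finger_gap: 37.5
finger_force: 5.0
16.15 TCP [91.2  0.2 61.4] axes [ 0.  0. -1.] F [-2.53  1.96  0.69] gap 37.5 5.0
289 [129 129 129 128 128 128 126  89  95 100 102 106 110 117 107 104 102 100
  76  36  35  35  35  35  34  35  34  35  34  33  35  38  38  36  34  34
  32  33  33  33]
290 [129 128 129 129 129 129 127  89  95 100 102 105 110 117 107 104 103  99
  76  35  34  35  35  36  34  35  34  33  35  33  34  39  40  35  32  33
  33  33  32  31]
291 [129 130 129 130 130 129 127  90  95  99 101 105 109 118 108 104 102  98
  77  36  36  35  35  35  34  35  34  33  33  33  34  38  39  35  33  32
  32  31  33  33]
342 [116 116 117 116 116 116 115  92  90  99 101 103 107 116 111 104 102 101
  94  44  35  34  35  34  35  33  35  34  34  33  31  36  39  35  33  32
  33  33  32  33]
343 [124 124 124 125 124 124 122  94  94  98 101 103 107 114 111 104 103 101
  95  44  36  36  34  35  33  34  34  33  34  33  33  35  39  36  33  34
  33  33  33  31]
[318.41262343 295.91824236] [318.46530662 289.47849018]
[318.43641153 299.21559608] [318.49006948 292.68832738]
[318.46934806 303.78104639] [318.52436225 297.13346116]
```

```bash
python3 -m pendant '[[[0,0,0],[0.001,0,0],0.5],[[0,0,0],[0.002,0,0],0.5],[[0,0,0],[0.003,0,0],0.5],[[0,0,0],[0.004,0,0],0.5],[[0,0,0],[0.004,0,0],0.5]]'
python3 - <<'E'
from h import *
from cell import monitor,read_camera
s=monitor.state();rep(s)
W=read_camera("wrist");cv2.imwrite("w8.png",W["image"][:,:,::-1])
g=cv2.cvtColor(W["image"],cv2.COLOR_RGB2GRAY)
for c in(288,291,317,343):print(c,g[265:305,c])
for z in (65,68,72):print(proj(W,C(84,0,z)),proj(W,C(81,0,z)))
print("lip",proj(W,C(82,0,77.5)))
E
```

```text
clock: 16.7
tool_pos: [490.5, -8.6, 61.5]
tool_rot: [2.321, 2.115, -0.002]
wrist_force: [2.2, -4.4, -0.5]
finger_gap: 38.0
finger_force: 5.0
16.7 TCP [88.4  0.2 61.5] axes [ 0.002  0.    -1.   ] F [ 4.18  2.59 -0.48] gap 38.0 5.0
288 [129 130 130 129 129 130 129 129 129 129 129 129 129 129 129 129 128 115
  91  96 101 102 106 112 116 106 104 101  98  61  36  37  36  35  35  34
  35  35  34  35]
291 [131 130 131 131 130 130 130 130 130 130 130 130 130 130 129 130 129 115
  91  97 100 102 106 112 116 107 104 102  99  60  35  35  36  36  35  36
  36  35  34  34]
317 [ 88  87  87  89  88  88  89  88  89  88  89  98 103 104 106 106 105 105
 105 105 104 104 105 106 106 105 104 103  99  90  98 103 105 101  94  59
  34  33  34  34]
343 [125 125 125 125 125 125 125 125 125 125 125 125 125 125 124 125 124 123
  89  95 100 101 105 109 118 108 104 102 101  93  36  34  36  36  34  34
  36  35  34  35]
[318.59677023 291.17766127] [318.64850515 284.6959553 ]
[318.62238753 294.42492025] [318.67509528 287.85459908]
[318.65786101 298.92155235] [318.71192309 292.22937683]
lip [318.74656155 300.86836262]
```

The lip's front edge (row ≈300) now overlaps the bar (centre row 288.5, so x≈81.3, z≈68). The bar is caught, so I release the tab and rise.

```bash
python3 -m pendant '[[[0,0,0],[0,0,0],0.2],[[0,0,0],[0,0,0],0],[[0,0,0],[0,0,0],-0.3],[[0,0,0],[0,0,0],-0.6],[[0,0,0],[0,0,0],-0.6],[[0,0,0],[0,0,-0.02],-0.6],[[0,0,0],[0,0,-0.06],-0.6],[[0,0,0],[0,0,-0.1],-0.6],[[0,0,0],[0,0,-0.14],-0.6],[[0,0,0],[0,0,-0.16],-0.6],[[0,0,0],[0,0,-0.16],1],[[0,0,0],[0,0,-0.16],1]]'
python3 - <<'E'
from h import *
from cell import monitor,read_camera
import pickle
s=monitor.state();rep(s)
W=read_camera("wrist");S=read_camera("side");T=read_camera("top");pickle.dump((W,T,S,s),open("v9.pkl","wb"))
for p in((81,0,67.5),(82,0,77.5),(-40,0,118),(-52,0,128)):print(p,proj(W,C(*p)),proj(S,C(*p)))
a=W["image"][:,:,::-1][0:280,240:400];a=cv2.rotate(a,cv2.ROTATE_90_COUNTERCLOCKWISE);a=cv2.resize(a,None,fx=2,fy=2,interpolation=cv2.INTER_CUBIC)
b=S["image"][:,:,::-1][215:355,320:420];b=cv2.resize(b,None,fx=2.2,fy=2.2,interpolation=cv2.INTER_CUBIC)
o=np.zeros((320,560+220,3),np.uint8);o[:,:560]=a;o[:308,560:]=b
cv2.imwrite("pics/w9.png",o)
E
```

```text
clock: 17.95
tool_pos: [490.5, -7.3, 221.2]
tool_rot: [2.322, 2.116, 0.0]
wrist_force: [-1.0, 0.4, -0.5]
finger_gap: 62.7
finger_force: 0.0
17.95 TCP [8.710e+01 1.000e-01 2.212e+02] axes [-0.  0. -1.] F [-0.31 -1.08 -0.47] gap 62.7 0.0
(81, 0, 67.5) [317.92156619 198.15255673] [361.17813194 249.55699363]
(82, 0, 77.5) [317.94195791 202.63194033] [361.44856387 245.35258891]
(-40, 0, 118) [319.63355507  14.14427361] [372.42016369 282.61522012]
(-52, 0, 128) [319.93077887 -13.38529815] [373.94995676 284.36242925]
```

View pics/w9.png

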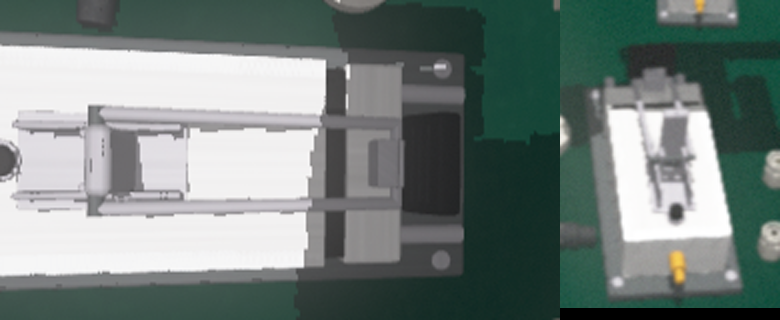

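The loop lies hooked (bar X≈398, lip edge X≈403). The lever is still fairly upright: its face is at X 108–140, and in the side crop its end is at about (677,115).

Run:
```python
from h import *
import pickle
W,T,S,s=pickle.load(open("v9.pkl","rb"))
for z in(80,91):print("cross",z,M(onz(W,319,48.5,z)))
for th in(1.0,1.2,1.4,1.6,1.8):
    d=np.array([-np.cos(th),np.sin(th)]);n=np.array([np.sin(th),np.cos(th)]);A=np.array([-16.6,74])
    e=A+64*d+4*n;l=A+18*d; b=A+25*d+4*n;t=A+50*d+4*n
    bar=l[0]+np.sqrt(110**2-(l[1]-66)**2)
    print(th,"end W,S",proj(W,C(e[0],0,e[1])).round(1),proj(S,C(e[0],0,e[1])).round(1),"low",proj(W,C(b[0],0,b[1])).round(1),"pivot",l.round(1),proj(W,C(l[0],0,l[1])).round(1),"bar x",bar.round(1),"tip",t.round(1))
print("bar",M(onz(W,319,199,67)))
```

```text
cross 80 [-25.1  -0.1  80. ]
cross 91 [-24.1  -0.1  91. ]
1.0 end W,S [319.9  -5.6] [373.7 281.5] low [319.3  43. ] pivot [-26.3  89.1] [319.2  45.1] bar x 81.2 tip [-40.2 118.2]
1.2 end W,S [319.8  16.7] [372.9 273.8] low [319.2  51. ] pivot [-23.1  90.8] [319.2  50.2] bar x 84.1 tip [-31.  122.1]
1.4 end W,S [319.6  41.4] [371.9 266.8] low [319.1  59.5] pivot [-19.7  91.7] [319.1  55.8] bar x 87.3 tip [-21.2 124. ]
1.6 end W,S [319.4  66.5] [370.9 260.8] low [319.1  68. ] pivot [-16.1  92. ] [319.1  61.7] bar x 90.8 tip [-11.1 123.9]
1.8 end W,S [319.2  90.5] [369.7 256.1] low [319.   76.2] pivot [-12.5  91.5] [319.   67.6] bar x 94.5 tip [ -1.3 121.8]
bar [81.8  0.8 67. ]
```

```bash
python3 -m pendant '[[[0,0,0],[0.03,0,0.0],1],[[0,0,0],[0.06,0,0.0],1],[[0,0,0],[0.077,0,0.02],1],[[0,0,0],[0.077,0,0.06],1],[[0,0,0],[0.077,0,0.097],1],[[0,0,0],[0.077,0,0.097],1],[[0,0,0],[0.077,0,0.097],1],[[0,0,0],[0.077,0,0.097],1]]' 20
python3 - <<'E'
from h import *
from cell import monitor
s=monitor.state();rep(s);t=M(s["tool_pos"])
for th in np.arange(1.5,-0.01,-.1):
    K=np.array([-16.6-50*np.cos(th)+4*np.sin(th)+7.5,74+50*np.sin(th)+4*np.cos(th)])
    print(th.round(2),K.round(1),"shift",((t[0]-K[0])/1000).round(4),((t[2]-K[1])/1000).round(4))
E
```

```text
clock: 18.9
tool_pos: [498.8, 69.3, 126.5]
tool_rot: [2.321, 2.115, 0.003]
wrist_force: [-0.0, -0.5, 1.0]
finger_gap: 0.8
finger_force: 0.0
18.9 TCP [ 10.1   0.7 126.5] axes [-0.     0.002 -1.   ] F [0.52 0.01 1.02] gap 0.8 0.0
1.5 [ -8.6 124.2] shift 0.0187 0.0023
1.4 [-13.7 124. ] shift 0.0238 0.0025
1.3 [-18.6 123.2] shift 0.0287 0.0033
1.2 [-23.5 122.1] shift 0.0336 0.0044
1.1 [-28.2 120.4] shift 0.0383 0.0061
1.0 [-32.7 118.2] shift 0.0428 0.0083
0.9 [-37.  115.7] shift 0.0471 0.0108
0.8 [-41.1 112.7] shift 0.0512 0.0138
0.7 [-44.8 109.3] shift 0.0549 0.0172
0.6 [-48.1 105.5] shift 0.0582 0.021
0.5 [-51.1 101.5] shift 0.0612 0.025
0.4 [-53.6  97.2] shift 0.0637 0.0293
0.3 [-55.7  92.6] shift 0.0658 0.0339
0.2 [-57.3  87.9] shift 0.0674 0.0386
0.1 [-58.5  83. ] shift 0.0686 0.0435
-0.0 [-59.1  78. ] shift 0.0692 0.0485
```

```bash
python3 -m pendant '[[[0,0,0],[0.01,-0.0007,0.001],1],[[0,0,0],[0.0187,-0.0007,0.0023],1],[[0,0,0],[0.021,-0.0007,0.0024],1],[[0,0,0],[0.0238,-0.0007,0.0025],1],[[0,0,0],[0.0262,-0.0007,0.0029],1],[[0,0,0],[0.0287,-0.0007,0.0033],1],[[0,0,0],[0.0311,-0.0007,0.0038],1],[[0,0,0],[0.0336,-0.0007,0.0044],1],[[0,0,0],[0.0336,-0.0007,0.0044],1]]'
python3 -m pendant '[[[0,0,0],[0.0023,0,0.0008],1],[[0,0,0],[0.0047,0,0.0017],1],[[0,0,0],[0.007,0,0.0028],1],[[0,0,0],[0.0092,0,0.0039],1],[[0,0,0],[0.0092,0,0.0039],1]]'
python3 -c "
from h import *
from cell import monitor
rep(monitor.state())"
```

```text
clock: 19.8
tool_pos: [500.7, 102.6, 120.6]
tool_rot: [2.321, 2.115, 0.001]
wrist_force: [2.7, -4.2, 4.5]
finger_gap: 0.2
finger_force: 2.7
clock: 20.3
tool_pos: [501.6, 111.6, 116.6]
tool_rot: [2.321, 2.115, 0.001]
wrist_force: [2.4, -4.8, 3.1]
finger_gap: 0.1
finger_force: 2.8
20.3 TCP [-32.3  -0.7 116.6] axes [ 0.001  0.001 -1.   ] F [4.49 2.9  3.07] gap 0.1 2.8
```

```bash
python3 -m pendant '[[[0,0,0],[0.0022,0,0.0012],1],[[0,0,0],[0.0043,0,0.0025],1],[[0,0,0],[0.0064,0,0.0039],1],[[0,0,0],[0.0084,0,0.0055],1],[[0,0,0],[0.0103,0,0.0072],1],[[0,0,0],[0.0121,0,0.0089],1],[[0,0,0],[0.0121,0,0.0089],1]]'
python3 -c "
from h import *
from cell import monitor
rep(monitor.state())"
python3 -m pendant '[[[0,0,0],[0.0017,0,0.0019],1],[[0,0,0],[0.0033,0,0.0038],1],[[0,0,0],[0.0048,0,0.0058],1],[[0,0,0],[0.0063,0,0.0078],1],[[0,0,0],[0.0063,0,0.0078],1]]'
python3 -c "
from h import *
from cell import monitor
rep(monitor.state())"
```

```text
clock: 21.0
tool_pos: [502.1, 124.0, 107.1]
tool_rot: [2.322, 2.116, -0.0]
wrist_force: [1.2, -3.4, 1.2]
finger_gap: 0.4
finger_force: 1.4
21.0 TCP [-44.7  -1.4 107.1] axes [ 0.  0. -1.] F [3.3  1.5  1.21] gap 0.4 1.4
clock: 21.5
tool_pos: [501.9, 130.9, 98.8]
tool_rot: [-2.321, -2.116, 0.001]
wrist_force: [-0.5, 0.1, 0.4]
finger_gap: 0.6
finger_force: 0.0
21.5 TCP [-51.5  -2.3  98.8] axes [-0.    -0.002 -1.   ] F [-0.1  -0.49  0.44] gap 0.6 0.0
```

```bash
python3 -m pendant '[[[0,0,0],[0.0013,0.0007,0.0021],1],[[0,0,0],[0.0025,0.0015,0.0043],1],[[0,0,0],[0.0036,0.002,0.0066],1],[[0,0,0],[0.0046,0.002,0.0089],1],[[0,0,0],[0.0046,0.002,0.0089],1]]'
python3 - <<'E'
from h import *
from cell import monitor,read_camera
s=monitor.state();rep(s)
S=read_camera("side");T=read_camera("top");cv2.imwrite("s10.png",S["image"][:,:,::-1]);cv2.imwrite("t10.png",T["image"][:,:,::-1])
E
```

```text
clock: 22.0
tool_pos: [504.7, 134.9, 90.1]
tool_rot: [-2.321, -2.116, 0.001]
wrist_force: [-0.9, -0.1, 0.4]
finger_gap: 0.4
finger_force: 0.0
22.0 TCP [-55.7   0.1  90.1] axes [ 0.    -0.001 -1.   ] F [ 0.16 -0.91  0.38] gap 0.4 0.0
```

```bash
python3 -m pendant '[[[0,0,0],[0.001,0,0.002],1],[[0,0,0],[0.002,0,0.004],1],[[0,0,0],[0.003,0,0.006],1],[[0,0,0],[0.0035,0,0.008],1],[[0,0,0],[0.0035,0,0.008],1]]'
python3 -m pendant '[[[0,0,0],[0,0,0.001],1],[[0,0,0],[0,0,0.002],1],[[0,0,0],[0,0,0.003],1],[[0,0,0],[0,0,0.003],1]]'
python3 -c "
from h import *
from cell import monitor
rep(monitor.state())"
```

```text
clock: 22.6
tool_pos: [505.1, 138.3, 82.2]
tool_rot: [-2.322, -2.116, 0.001]
wrist_force: [0.5, -1.2, 0.0]
finger_gap: 0.5
finger_force: 0.0
clock: 23.0
tool_pos: [505.2, 138.2, 79.5]
tool_rot: [-2.322, -2.116, 0.0]
wrist_force: [0.3, -0.1, 0.3]
finger_gap: 0.7
finger_force: 0.0
23.0 TCP [-59.1   0.3  79.5] axes [ 0. -0. -1.] F [0.05 0.29 0.29] gap 0.7 0.0
```

```bash
python3 -m pendant '[[[0,0,0],[0,0,0.0005],1],[[0,0,0],[0,0,0.001],1],[[0,0,0],[0,0,0.0015],1],[[0,0,0],[0,0,0.0015],1]]'
python3 -m pendant '[[[0,0,0],[0,0,0.0005],1],[[0,0,0],[0,0,0.001],1],[[0,0,0],[0,0,0.001],1]]'
python3 -c "
from h import *
from cell import monitor
rep(monitor.state())"
```

```text
clock: 23.4
tool_pos: [505.3, 138.2, 78.1]
tool_rot: [-2.322, -2.116, 0.0]
wrist_force: [-0.0, -0.0, 0.4]
finger_gap: 0.2
finger_force: 0.0
clock: 23.7
tool_pos: [505.5, 138.3, 77.4]
tool_rot: [2.322, 2.116, 0.0]
wrist_force: [-1.3, 0.2, 2.9]
finger_gap: 0.6
finger_force: 1.3
23.7 TCP [-59.2   0.5  77.4] axes [-0.  0. -1.] F [-0.1  -1.29  2.92] gap 0.6 1.3
```

Contact came at z≈77.5, which is the level lever's upper face. One light press will seat it, then I withdraw and check.

```bash
python3 -m pendant '[[[0,0,0],[0,0,0.0004],1],[[0,0,0],[0,0,0.0007],1],[[0,0,0],[0,0,0.0007],1]]'
python3 -m pendant '[[[0,0,0],[0,0,-0.01],1],[[0,0,0],[0,0,-0.05],1],[[0,0,0],[0,0,-0.1],1],[[0,0,0],[-0.04,0,-0.15],1],[[0,0,0],[-0.08,0,-0.2],1],[[0,0,0],[-0.12,0,-0.225],1],[[0,0,0],[-0.12,0,-0.225],1],[[0,0,0],[-0.12,0,-0.225],1],[[0,0,0],[-0.12,0,-0.225],1],[[0,0,0],[-0.12,0,-0.225],1],[[0,0,0],[-0.12,0,-0.225],1]]'
python3 - <<'E'
from h import *
from cell import monitor,read_camera
import pickle
s=monitor.state();rep(s)
W=read_camera("wrist");T=read_camera("top");S=read_camera("side");pickle.dump((W,T,S,s),open("v11.pkl","wb"))
g=cv2.cvtColor(W["image"],cv2.COLOR_RGB2GRAY).astype(int)
def edges(y,z,x0,x1,th=12):
    xs=np.arange(x0,x1,.5);v=np.array([cv2.getRectSubPix(g.astype(np.uint8),(3,3),tuple(map(float,proj(W,C(x,y,z))))).mean() for x in xs])
    d=np.gradient(v); return [(float(xs[i]),round(v[i-3]),round(v[min(i+3,len(v)-1)])) for i in range(3,len(v)-1) if abs(d[i])>th/2 and abs(d[i])>=max(abs(d[i-1]),abs(d[i+1]))]
print("cap y=25,-25 z52",edges(25,52,45,100),edges(-25,52,45,100))
print("centre z67",edges(0,67,60,110),"arms side y=12 z67",edges(12,67,60,110))
print("lever z78",edges(0,78,-100,0),edges(7,78,-100,0))
E
```

```text
clock: 24.0
tool_pos: [505.5, 138.3, 77.0]
tool_rot: [2.322, 2.116, 0.0]
wrist_force: [-3.8, -0.1, 5.6]
finger_gap: 0.4
finger_force: 3.2
clock: 25.1
tool_pos: [493.6, 19.8, 299.9]
tool_rot: [-2.319, -2.116, 0.003]
wrist_force: [0.7, -0.3, 0.3]
finger_gap: 0.1
finger_force: 0.0
25.1 TCP [ 59.9   0.5 299.9] axes [-0.    -0.003 -1.   ] F [0.19 0.71 0.29] gap 0.1 0.0
cap y=25,-25 z52 [(48.0, 240, 154), (56.0, 148, 76), (59.0, 76, 135), (59.5, 75, 147), (63.5, 166, 235), (81.5, 240, 143)] [(55.5, 148, 74), (59.5, 69, 145), (82.0, 142, 93)]
centre z67 [(65.0, 148, 113), (80.5, 107, 53)] arms side y=12 z67 [(76.5, 126, 73), (96.0, 55, 116), (107.0, 122, 66)]
lever z78 [(-92.5, 79, 202), (-79.5, 193, 203), (-77.0, 205, 189), (-74.5, 181, 229), (-20.5, 231, 171), (-19.0, 215, 148), (-13.5, 128, 224)] [(-80.5, 90, 198), (-78.0, 187, 166), (-74.5, 163, 229), (-19.0, 226, 148), (-13.5, 131, 225)]
```

```bash
python3 -c "
from cell import r
print(r.close_job())"
```

```text
the job is handed in; nothing more can be done
None
```

The chamber is closed and latched, and the job is handed in at about 25 s: the cap's rear face measures about x = 58 and the lever lies level on its rest. The seal was felt at about 6 N total push, and the last press on the lever was about 6 N. I did not touch the sensor cells, ring or plug, and did not re-check their positions at the end.

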